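Feed the copper board through the brushing machine with the push stick

ROBOT

A 6-joint arm with a two-finger parallel gripper is mounted at the origin on the work surface. World frame = base frame: x ahead of the robot, y to its left, z up, the work surface at z = 0. Lengths are in m, angles in rad, forces in N, time in s.
With the tool pointing down it reaches from about 0.275 to 0.875 m from the base axis. Payload 12.5 kg.
Tool frame: the origin (TCP) lies at the very end of the fingers, on their centre line; the grasp point (between the pads) lies 19 mm behind it; z points along the fingers, y is the line along which they close (so a half turn about z gives the same grasp; the last joint's range is limited). The gripper opens to 85 mm and grips with 20 to 120 N. Pads are 22 mm wide; open, the fingers measure 114 mm over their backs; the gripper's body (76 mm by 85 mm) begins 54 mm behind the grasp point. The pads swing forward as they close: fully open they stand 13 mm farther back than shut.
Start: joints at [-1.433, 0.351, 1.652, -0, 1.139, -0.085], TCP at [0.122, -0.536, 0.231] pointing down, gripper open.
Joint ranges: [-2.75, 2.75], [-0.79, 2.1], [0.01, 2.65], [-1.57, 4.71], [0.07, 3.14], [-2.87, 2.87]. Speed limits (rad/s): [2.22, 2.22, 2.79, 3.14, 3.14, 3.14].

INTERFACE

Orientations are given as a 3x3 rotation matrix whose columns are the frame's x, y, z axes.
In Python, from bench import manip gives the robot as it stands. Calls block until the motion is done:
- manip.move_ptp(position, orientation): joint-space move of the TCP to a pose.
- manip.move_l(position, attitude=None, max_speed=0.15): straight line of the TCP; attitude=None keeps the orientation; max_speed is the mean speed in m/s.
- manip.move_j(angles): joint-space move.
- manip.set_gripper(opening, effort=None): opening from 0.0 (shut) to 1.0 (fully open); effort is the grip in N (None keeps the last); returns when the fingers have stopped.
- manip.dwell(seconds).
- manip.inverse_kinematics(position, orientation): joint angles nearest the present ones, or None.
- manip.grab_frame(name): name is "side" or "top" or "wrist"; returns (picture, depth): 420x560x3 uint8, red, green, blue; 420x560 float32, m along the optical axis (not along the pixel's ray), 0 where there is no reading.
- manip.get_calibration(name): a dict with "camera_matrix" (3x3 intrinsics, pixels), "R" (3x3) and "t" (3): a world point X has camera coordinates R X + t. Camera axes: x right, y down, z forward; pixel columns grow to the right and rows downward; lengths in m; the calibration is good to about 2 mm. The wrist camera is an equidistant fisheye: a pixel r from the principal point sees the ray r / f radians off the axis. A picture is of the moment at which its call begins: read the wrist's pose just before it. get_calibration takes no time and is no camera call; for the wrist camera it gives the pose at the moment of the call.
A pose or a line that the arm cannot do raises manip.Unreachable and nothing moves.
- manip.sign_off(): hands the job in; it is judged then, once.
Trained networks look in the newest picture that a camera, given by its name, has taken for a name from the list of things; names that differ only in an ending like _2 or _b are one class to them, and where a whole thing is asked for, a point or a joint stands for the part that bears it (a point fixed in the world has none). Each returns a list of dicts, best first, with "confidence" (0 to 1); they miss things now and then, are a little off and sometimes report something else, mostly with a low value. They report only what shows in the picture. A call takes as long as a camera call. They do not tell look-alikes from the thing itself.
- manip.look_for(camera, name): "at" ([x, y, z] in m, in world coordinates, good to about 4 mm: the middle of the surface that is visible of it).
Readings, each from a call of its own:
- manip.current_time(): time.
- manip.current_qpos(): joint angles.
- manip.current_joint_vel(): joint speeds.
- manip.current_joint_torque(): joint torques, N m.
- manip.current_ee_pos(): TCP position.
- manip.current_tcp_rot(): TCP orientation.
- manip.current_force(): force on the tool from outside, world axes, zero at the start.
- manip.current_ft_torque(): the same for the moment, N m.
- manip.current_grip_width(): opening from 0.0 (shut) to 1.0 (fully open).
- manip.current_grip_force(): force on a finger pad.
Only numpy, scipy, OpenCV 4.12 (cv2) and the standard library are available. Lean on these libraries where they do the work, as an engineer would, in place of code of your own. Each camera call takes 0.05 s, during which the arm holds its last target. There are 200 camera calls.

TASK

Pick up the red push stick and, with its flat end behind the tray that carries the bare copper board, push that tray along its lane and right under the yellow guard until it lies well out on the far side. Touch the tray only with the stick and leave the tray with the green board where it is. Then draw the stick back out from under the guard and leave it lying flat on the infeed side.

Things in the scene. Friction and masses are not known exactly. Their poses are not given: they have to be found in the camera images.
- machine: Fixed brushing machine. Origin on bench below guard's middle, x = feed direction, z up. Deck top at z 14 mm, x -300 to 170. Two lanes 76 wide, centred y = 43 and -43; fences and end stop (x 160) rise 12 above deck, are 10 thick. Yellow guard over both lanes: x -20 to 20, opening 22 high above deck, top z 100. Motor beside it: x -40 to 40, y 91 to 181, 75 tall. Rollers inside exert no force.
- copper_tray: Black tray, bare copper board flush in its top; loose, 80 x 64 x 10 mm, about 0.2 kg, on the infeed deck in either lane, 80 mm side along the feed. Origin: centre of underside; x along the 80 mm side in feed direction, z up. Slides with plain friction.
- green_tray: The same tray with a green finished board, on the infeed deck of the other lane. Origin and axes as for the copper tray. It stays there.
- push_stick: Red plastic push stick, 0.12 kg, flat on the bench past the outfeed end; it and a bench brush swap places. Blade 170 x 40 x 8 mm with an upright handle block 50 long (x), 26 wide (y), top 60 above the underside; grip it across y from above. Origin: underside, below the handle's middle; x points along the blade, pushing edge at x = 135, rear at -35; z up.
Not all that is in view belongs to the job. Of the things like the push_stick, leave any that is black or white; of the rest the larger one is meant.

How it is judged:
On the way, in this order (a step that is already met when the one before it is completed fails the run):
1. the stick pushes the copper tray while the tray is still on the infeed side or under the guard (contact force between push_stick and copper_tray above 0.1 N and x of copper_tray in the frame of machine below 0.03 m and x of push_stick in the frame of machine below -0.14 m), for 0.1 s.
2. the copper tray is wholly out on the far side, with the stick's end under or past the guard (x of copper_tray in the frame of machine above 0.065 m and x of push_stick in the frame of machine above -0.14 m), for 0.1 s.
At the end, for the whole second after the job is handed in: Copper tray flat and still on the outfeed deck, its rear edge at least 5 mm past the guard, within 0.25 rad of the lane; push stick flat and still on the infeed side, its origin at machine x below -155 mm; green tray within 15 mm of its start (x of copper_tray in the frame of machine between 0.065 and 0.15 m and y of copper_tray in the frame of machine between -0.075 and 0.075 m and z of copper_tray in the frame of machine between 0.008 and 0.02 m and angle between copper_tray's own z axis and vertical below 0.1 rad and angle between the x axis of copper_tray and the x axis of machine, either way round below 0.25 rad and linear speed of each of copper_tray, push_stick below 0.02 m/s and x of push_stick in the frame of machine below -0.155 m and height (world z) of push_stick below 0.035 m and angle between push_stick's own z axis and vertical below 0.2 rad and distance of green_tray from where it was at the start of the episode below 0.015 m); the robot touches nothing.
It fails at once if the gripper or arm touches the copper tray (contact force between any of the fingers, the arm and copper_tray above 0.5 N).
It fails at once if the green tray is moved by more than 15 mm (distance of green_tray from where it was at the start of the episode above 0.015 m).
It also fails if it takes over 54 s, if anything falls off the work surface, if the arm or the gripper's body presses on something with over 40 N, if the wrist force passes 120 N, or if a joint passes its speed limit or range.

## Working session

There is one attempt and no reset: what is moved stays moved. The work goes in short steps, each a Python script; the robot and the scene stay as the last script left them, time stands still between calls to the robot, and variables do not carry over. Pictures are saved under pics/ and viewed, at most 10 in all, crops included, and the job is handed in when it is done.

```bash
mkdir -p pics; python3 - <<'E'
from bench import manip
import cv2
for c in ("top","side"):
    p,d=manip.grab_frame(c); cv2.imwrite(f"pics/{c}0.png",p[:,:,::-1])
    for n in ("machine","copper_tray","green_tray","push_stick"):
        print(c,n,[(round(r["confidence"],2),[round(float(v),3) for v in r["at"]]) for r in manip.look_for(c,n)])
print(manip.current_time())
E
```

```text
top machine [(0.75, [0.552, 0.003, 0.013])]
top copper_tray [(0.7, [0.504, 0.091, 0.025])]
top green_tray [(0.58, [0.593, 0.099, 0.025])]
top push_stick [(0.8, [0.544, -0.641, 0.004]), (0.79, [0.257, -0.396, 0.007]), (0.75, [0.56, -0.282, 0.008]), (0.67, [0.342, -0.245, 0.004])]
side machine [(0.86, [0.557, -0.019, 0.018])]
side copper_tray []
side green_tray []
side push_stick [(0.89, [0.55, -0.651, 0.006]), (0.71, [0.347, -0.282, 0.008]), (0.67, [0.547, -0.288, 0.008]), (0.61, [0.275, -0.415, 0.007])]
0.5
```

View pics/top0.png

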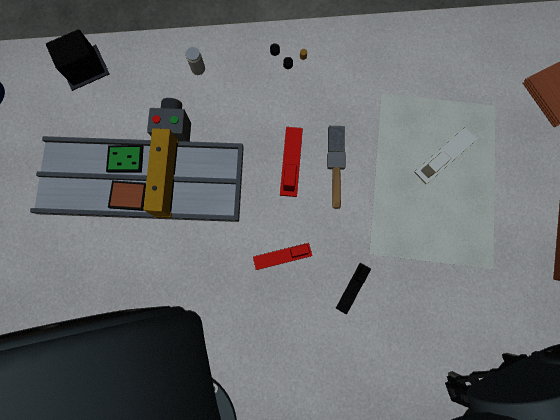

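View pics/side0.png

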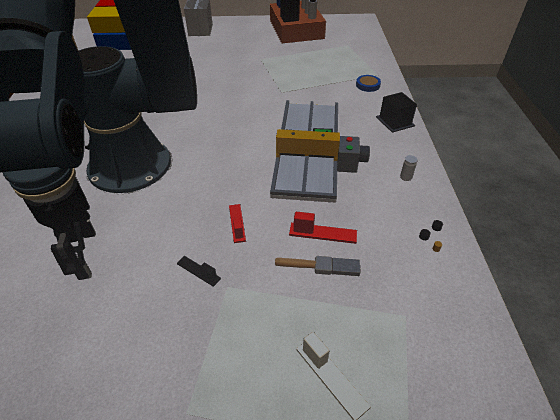

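The top view shows the copper tray at (127,195) in the near lane and the green tray at (125,158). The larger red stick is at (291,161) with its handle at (289,178), and the smaller red one is at (282,256). Feed runs to the right in the image, about world -y. Next I measure the poses from depth.

```bash
cat > h.py <<'E'
from bench import manip
import numpy as np, cv2
def cloud(cam="top"):
    p,d=manip.grab_frame(cam); c=manip.get_calibration(cam); K=c["camera_matrix"]
    v,u=np.mgrid[:420,:560]
    X=np.stack([(u-K[0,2])/K[0,0]*d,(v-K[1,2])/K[1,1]*d,d],-1)
    return p,d,(X-c["t"])@np.array(c["R"])   # R^T(X-t)
def rect(P):
    (c,s,a)=cv2.minAreaRect((P[:,:2]*1000).astype(np.float32)); return np.round(c,1),np.round(s,1),round(a,1)
E
python3 - <<'E'
from h import *
p,d,W=cloud()
hsv=cv2.cvtColor(p,cv2.COLOR_RGB2HSV); H,S,V=[hsv[...,i].astype(int) for i in range(3)]
def box(x0,y0,x1,y1):
    m=np.zeros(H.shape,bool); m[y0:y1,x0:x1]=1; return m&(d>0)
red=((H<6)|(H>174))&(S>180)
for n,b in dict(big=(270,115,310,205),small=(245,235,320,275)).items():
    P=W[red&box(*b)]; t=P[P[:,2]>.035]
    print(n,"all",rect(P[P[:,2]<.02]),"handle top",rect(t[t[:,2]>np.percentile(t[:,2],50)-.006]) if len(t) else None, np.median(t[:,2]) if len(t) else P[:,2].max(),"bladez",np.median(P[P[:,2]<.02][:,2]))
y=(H>15)&(H<30)&(S>150)&box(140,120,185,222); P=W[y]; P=P[P[:,2]>.09]; print("guard",rect(P),np.median(P[:,2]))
m=box(25,130,250,225); P=W[m]; dk=P[(P[:,2]>.004)&(P[:,2]<.035)]; print("deck",rect(dk)); 
P=P[(P[:,2]>.022)&(P[:,2]<.030)]; print('fence',rect(P))
c=(H>4)&(H<16)&(S>90)&box(100,175,147,215); print("copper",rect(W[c]),np.median(W[c][:,2]),c.sum())
g=(H>45)&(H<75)&(S>100)&box(100,140,147,178); print("green",rect(W[g]),np.median(W[g][:,2]))
E
```

```text
big all (array([ 563.7, -286.1]), array([ 39.5, 169.6]), 80.2) handle top (array([ 514.6, -277.7]), array([25.8, 51.3]), 80.3) 0.059988581414547604 bladez 0.008243080919587868
small all (array([ 341.5, -247.2]), array([ 29.6, 129.5]), 9.6) handle top (array([ 348.1, -284.8]), array([20. , 38.2]), 9.4) 0.04631050521145699 bladez 0.006406927280044869
guard (array([537.8,   3.8]), array([ 40.9, 180.8]), 83.2) 0.09983820500868702
deck (array([555.6,  73.7]), array([518.3, 229.4]), 85.5)
fence (array([559. ,  67.6]), array([471.1, 207.9]), 83.2)
copper (array([506.3,  95.8]), array([74.5, 57.4]), 81.2) 0.024609764472660986 751
green (array([594.6, 100.5]), array([77. , 56.8]), 85.1) 0.02443266115156805
```

Every dimension matches its spec: big stick 170x40 with handle top at 60, guard 40 wide at z 100, and lane offsets of ±43. The machine x axis points at -96.8° with its origin at (0.538, 0.004). The stick yaw is -9.7°. Next I check the wrist solutions and pick up the stick.

```bash
cat >> h.py <<'E'
TH=np.radians(83.2-180); MO=np.array([.5378,.0038])
mx=np.array([np.cos(TH),np.sin(TH)]); my=np.array([-mx[1],mx[0]])
def M(x,y,z): return np.r_[MO+x*mx+y*my,z]          # machine -> world
def Rt(a): c,s=np.cos(a),np.sin(a); return np.array([[c,s,0],[s,-c,0],[0,0,-1.]])
def toM(P): q=np.asarray(P)[...,:2]-MO; return np.stack([q@mx,q@my],-1)
SY=np.radians(-9.7); SP=np.array([.5146,-.2777])
E
python3 - <<'E'
from h import *
for k in (0,np.pi):
    for n,P,a in (("pick",np.r_[SP,.2],SY),("place",M(-.272,-.043,.22),TH),("push",M(-.272,-.043,.04),TH),("end",M(-.085,-.043,.04),TH)):
        q=manip.inverse_kinematics(P,Rt(a+k)); print(round(k),n,None if q is None else np.round(q,2))
E
```

```text
0 pick [-0.57  0.45  1.59 -0.    1.1   1.17]
0 place [ 0.41  0.45  1.54 -0.    1.16 -2.61]
0 push [ 0.41  0.68  1.65 -0.    0.81 -2.61]
0 end None
3 pick [-0.57  0.45  1.59 -0.    1.1  -1.98]
3 place [ 0.41  0.45  1.54 -0.    1.16  0.53]
3 push [ 0.41  0.68  1.65 -0.    0.81  0.53]
3 end [ 0.09  0.57  1.88 -0.    0.69  0.21]
```

```bash
python3 - <<'E'
from h import *
R=Rt(SY+np.pi)
manip.set_gripper(1.0,60)
manip.move_ptp(np.r_[SP,.14],R)
manip.move_l(np.r_[SP,.024],max_speed=.1)
manip.set_gripper(0.0,60)
print(manip.current_grip_width(),manip.current_grip_force())
manip.move_l(np.r_[SP,.22])
print(manip.current_grip_width(),manip.current_grip_force(),manip.current_force())
manip.move_ptp(M(-.276,-.043,.22),Rt(TH+np.pi))
manip.move_l(M(-.276,-.043,.10))
p,d,W=cloud(); cv2.imwrite("pics/top1.png",p[:,:,::-1])
hsv=cv2.cvtColor(p,cv2.COLOR_RGB2HSV); H,S,V=[hsv[...,i].astype(int) for i in range(3)]
red=((H<6)|(H>174))&(S>180); red[:,245:]=0; red[:130]=0
P=W[red&(d>0)]; P=P[(P[:,2]>.03)]
b=P[(P[:,2]<.1)]; print("blade z pct",np.percentile(b[:,2],[5,50,95])); xm=toM(b); print("M x",xm[:,0].min(),xm[:,0].max(),"y at front",np.percentile(xm[xm[:,0]>-.17,1],[2,98]),rect(b))
for lo,hi in((-.22,-.2),(-.19,-.17),(-.16,-.14)):
    s=(xm[:,0]>lo)&(xm[:,0]<hi); print(lo,np.median(b[s,2]))
print(manip.current_time(),manip.current_ee_pos())
E
```

```text
0.2962552726471095 59.55777168273926
0.2963574934886108 59.02878284454346 [-0.18309804 -0.18159583 -2.71272564]
blade z pct [0.08199402 0.08456895 0.08796542]
M x -0.30993623970485884 -0.13816076369726038 y at front [-0.06363111 -0.02665771] (array([519.9, 231.6]), array([171.9,  39.8]), 83.4)
-0.22 0.08469482163341618
-0.19 0.08434765261004636
-0.16 0.08443488653200307
9.0083 [0.52839393 0.28314134 0.10109388]
```

View pics/top1.png

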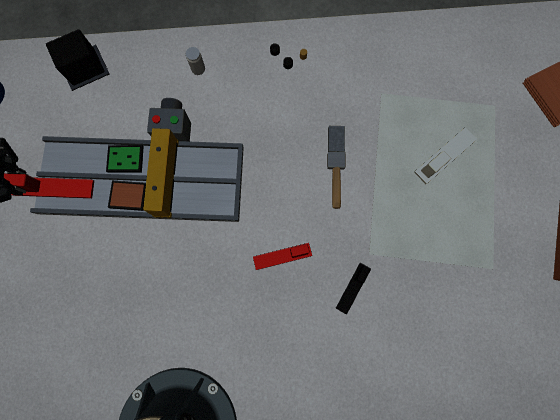

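The stick is held level and straight: blade top z 0.0845, yaw 83.4°, front edge at machine x -0.138, about 10 mm behind the tray. Lower it and push.

```bash
python3 - <<'E'
from h import *
manip.move_l(M(-.276,-.043,.041),max_speed=.06); print(manip.current_force())
manip.move_l(M(-.235,-.043,.041),max_speed=.04); print(manip.current_force(),manip.current_grip_force())
manip.move_l(M(-.088,-.043,.041),max_speed=.06); print(manip.current_force(),manip.current_ee_pos(),manip.current_grip_width())
manip.dwell(.3)
p,d,W=cloud(); cv2.imwrite("pics/top2.png",p[:,:,::-1])
hsv=cv2.cvtColor(p,cv2.COLOR_RGB2HSV); H,S,V=[hsv[...,i].astype(int) for i in range(3)]
c=(H>4)&(H<16)&(S>90)&(d>0); c[:,260:]=0; c[:130]=0;c[225:]=0; c[:,:100]=0
P=W[c]; P=P[P[:,2]<.04]; r=rect(P); print(r,toM(np.array(r[0])/1000),np.median(P[:,2]))
print(manip.current_time())
E
```

```text
[ 0.35072908 -0.45515113 -1.35451371]
[ 0.01473671  0.47079647 -0.68503429] 58.939558267593384
[-0.43369585  1.15054889 -0.3237045 ] [0.50550871 0.09631713 0.04097868] 0.29431035562581925
(array([528.8,  -7.6]), array([172.2, 210.3]), 7.9) [ 0.01238544 -0.00758688] 0.024626182765811695
14.2667
```

View pics/top2.png

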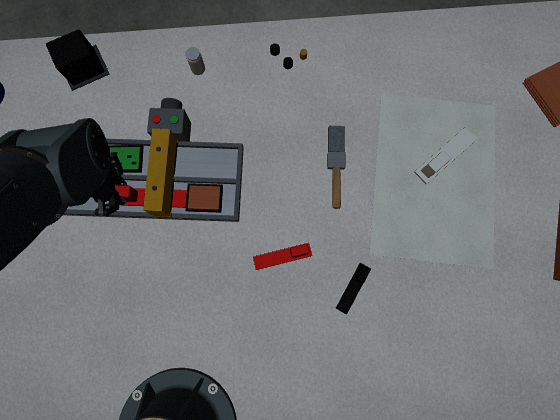

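The copper tray now lies at px x 186–222, clear of the guard (right edge at about 176), straight in its lane with the stick behind it. Next I draw the stick back, set it down and release.

```bash
python3 - <<'E'
from h import *
manip.move_l(M(-.215,-.043,.041),max_speed=.1)
manip.move_l(M(-.215,-.043,.039),max_speed=.02); print(manip.current_force())
manip.set_gripper(1.0); manip.dwell(.2)
manip.move_l(M(-.215,-.043,.2),max_speed=.12)
manip.move_ptp(M(-.29,-.25,.3),Rt(TH+np.pi)) if manip.inverse_kinematics(M(-.29,-.25,.3),Rt(TH+np.pi)) is not None else None
p,d,W=cloud(); cv2.imwrite("pics/top3.png",p[:,:,::-1])
hsv=cv2.cvtColor(p,cv2.COLOR_RGB2HSV); H,S,V=[hsv[...,i].astype(int) for i in range(3)]
def sel(m,x0,y0,x1,y1,hi=.04):
    k=np.zeros_like(m);k[y0:y1,x0:x1]=1; P=W[m&k&(d>0)]; P=P[P[:,2]<hi]
    r=rect(P); print(r,toM(np.array(r[0])/1000),np.median(P[:,2]),toM(P)[:,0].min(),toM(P)[:,0].max())
sel((H>4)&(H<16)&(S>90),180,175,235,215); sel((H>45)&(H<75)&(S>100),100,140,147,178); sel(((H<6)|(H>174))&(S>180),0,170,150,215)
print(manip.current_time())
E
```

```text
[-1.14893274 -0.57708037 -1.4471686 ]
(array([487.1, -79.3]), array([71.6, 57. ]), 83.0) [ 0.08851851 -0.04050398] 0.02477008675817659 0.05271870118683995 0.12435225181779763
(array([593.8, 100.8]), array([76. , 61.4]), 87.9) [-0.10294828  0.04412088] 0.02472814993071262 -0.14316185417834065 -0.06266338395632295
(array([531.6, 168.6]), array([171.7,  79.3]), 83.6) [-0.16290661 -0.02566936] 0.022148917386597616 -0.24851701353368028 -0.07684971181665917
19.25
```

View pics/top3.png

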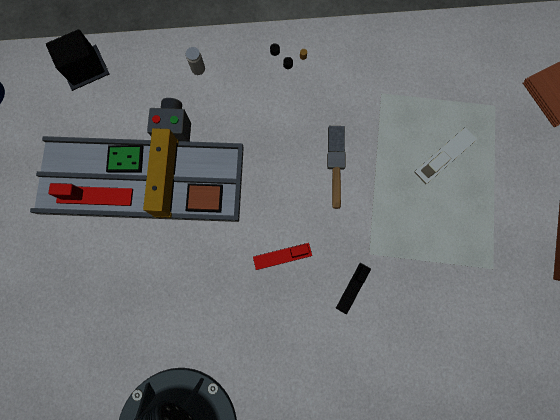

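The copper tray is at machine x 0.089, straight, past the guard (px 204,197). The stick lies flat on the infeed deck (px 55–132) with its blade top at z 0.022 and its origin near -0.213. The green tray has not moved and the arm is clear.

```bash
python3 -c "
from bench import manip
print(manip.sign_off())"
```

```text
the job is handed in; nothing more can be done
None
```

The job is handed in: the copper tray lies on the outfeed side at machine x about 0.089 m, the push stick is flat on the infeed deck at about -0.213 m, and the green tray stayed where it was; no verdict was returned.

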